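# Pack the tested relay modules on edge in the slotted rack

### The job

Pack the four good slim modules from the grey tray into the dark slotted rack: stand each one on edge, fully down, in the slot whose label clip has the colour of its terminal blocks. Keep them upright and set them down rather than dropping them. Leave the module with the red hold tape and the double-width module standing where they are.

Things in the scene. Friction and masses are not known exactly. Their poses are not given: they have to be found in the camera images.
- module_orange: Slim relay module with orange terminal blocks, light grey, on edge in the grey tray (lips 14 mm): 90 (x) x 24 (y) x 70 mm (z), 0.14 kg, same either way round. The middle 46 mm of its length is full height with flat faces 24 mm apart; the end shoulders (52 mm high) carry the orange blocks up to 64 mm. Origin: centre of the underside. Neighbours stand about 105 mm apart across, 140 mm lengthwise.
- module_yellow: Slim relay module with yellow terminal blocks, light grey, on edge in the grey tray (lips 14 mm): 90 (x) x 24 (y) x 70 mm (z), 0.14 kg, same either way round. The middle 46 mm of its length is full height with flat faces 24 mm apart; the end shoulders (52 mm high) carry the yellow blocks up to 64 mm. Origin: centre of the underside. Neighbours stand about 105 mm apart across, 140 mm lengthwise.
- module_green: Slim relay module with green terminal blocks, light grey, on edge in the grey tray (lips 14 mm): 90 (x) x 24 (y) x 70 mm (z), 0.14 kg, same either way round. The middle 46 mm of its length is full height with flat faces 24 mm apart; the end shoulders (52 mm high) carry the green blocks up to 64 mm. Origin: centre of the underside. Neighbours stand about 105 mm apart across, 140 mm lengthwise.
- module_blue: Slim relay module with blue terminal blocks, light grey, on edge in the grey tray (lips 14 mm): 90 (x) x 24 (y) x 70 mm (z), 0.14 kg, same either way round. The middle 46 mm of its length is full height with flat faces 24 mm apart; the end shoulders (52 mm high) carry the blue blocks up to 64 mm. Origin: centre of the underside. Neighbours stand about 105 mm apart across, 140 mm lengthwise.
- clip_orange: Orange clip on the +x lip of the fixed dark slotted rack, 34 mm wide; origin on top of the lip, 20 mm above the bench; nothing of it over 25 mm. Its slot runs along clip x (which points away from it); slot floor centre at (-57, 0, -14) mm in the clip frame. Slot 110 mm long between 14 mm lips, 33 mm wide at the floor, 50 at the top between sloping ribs 32 mm high; slots 60 mm apart along y.
- clip_yellow: Yellow clip on the +x lip of the fixed dark slotted rack, 34 mm wide; origin on top of the lip, 20 mm above the bench; nothing of it over 25 mm. Its slot runs along clip x (which points away from it); slot floor centre at (-57, 0, -14) mm in the clip frame. Slot 110 mm long between 14 mm lips, 33 mm wide at the floor, 50 at the top between sloping ribs 32 mm high; slots 60 mm apart along y.
- clip_green: Green clip on the +x lip of the fixed dark slotted rack, 34 mm wide; origin on top of the lip, 20 mm above the bench; nothing of it over 25 mm. Its slot runs along clip x (which points away from it); slot floor centre at (-57, 0, -14) mm in the clip frame. Slot 110 mm long between 14 mm lips, 33 mm wide at the floor, 50 at the top between sloping ribs 32 mm high; slots 60 mm apart along y.
- clip_blue: Blue clip on the +x lip of the fixed dark slotted rack, 34 mm wide; origin on top of the lip, 20 mm above the bench; nothing of it over 25 mm. Its slot runs along clip x (which points away from it); slot floor centre at (-57, 0, -14) mm in the clip frame. Slot 110 mm long between 14 mm lips, 33 mm wide at the floor, 50 at the top between sloping ribs 32 mm high; slots 60 mm apart along y.
- module_hold: A slim module on hold: same 90 x 24 x 70 mm shape, with blue terminal blocks and a broad red tape over the middle of its top and down its faces. It stays where it stands in the grey tray. Origin: centre of the underside, x along its length.
- module_double: A double-width module, 90 x 46 x 70 mm, with orange terminal blocks, too thick for any slot. It stays where it stands in the grey tray. Origin: centre of the underside, x along its length.

How it is judged:
At the end, for the whole second after the job is handed in: Each good slim module rests in the slot of its colour: underside on the slot floor (4 mm), centre within 13 mm along and 10 mm across, lengthwise along the slot (11 deg), upright (6 deg). The hold and double-width modules stand upright within 15 mm of their starts (x of module_orange in the frame of clip_orange between -0.07 and -0.044 m and y of module_orange in the frame of clip_orange between -0.01 and 0.01 m and z of module_orange in the frame of clip_orange between -0.018 and -0.01 m and angle between the x axis of module_orange and the x axis of clip_orange, either way round below 0.2 rad and angle between each of module_orange, module_yellow, module_green, module_blue, module_hold, module_double's own z axis and vertical below 0.1 rad and linear speed of each of module_orange, module_yellow, module_green, module_blue below 0.02 m/s and angular speed of each of module_orange, module_yellow, module_green, module_blue below 0.2 rad/s and x of module_yellow in the frame of clip_yellow between -0.07 and -0.044 m and y of module_yellow in the frame of clip_yellow between -0.01 and 0.01 m and z of module_yellow in the frame of clip_yellow between -0.018 and -0.01 m and angle between the x axis of module_yellow and the x axis of clip_yellow, either way round below 0.2 rad and x of module_green in the frame of clip_green between -0.07 and -0.044 m and y of module_green in the frame of clip_green between -0.01 and 0.01 m and z of module_green in the frame of clip_green between -0.018 and -0.01 m and angle between the x axis of module_green and the x axis of clip_green, either way round below 0.2 rad and x of module_blue in the frame of clip_blue between -0.07 and -0.044 m and y of module_blue in the frame of clip_blue between -0.01 and 0.01 m and z of module_blue in the frame of clip_blue between -0.018 and -0.01 m and angle between the x axis of module_blue and the x axis of clip_blue, either way round below 0.2 rad and distance of each of module_hold, module_double from where it was at the start of the episode below 0.015 m); the robot touches nothing.
It fails at once if a module that is to be packed was tipped over (more than 40 degrees) (angle between any of module_orange, module_yellow, module_green, module_blue's own z axis and vertical above 0.7 rad).
It fails at once if a module was dropped (fell free from more than about 30 mm) ((contact force between the fingers and module_orange below 0.05 N and linear speed of module_orange above 0.8 m/s) or (contact force between the fingers and module_yellow below 0.05 N and linear speed of module_yellow above 0.8 m/s) or (contact force between the fingers and module_green below 0.05 N and linear speed of module_green above 0.8 m/s) or (contact force between the fingers and module_blue below 0.05 N and linear speed of module_blue above 0.8 m/s)).
It fails at once if the module on hold or the double-width one was shifted by more than 20 mm or knocked over (distance of any of module_hold, module_double from where it was at the start of the episode above 0.02 m or angle between any of module_hold, module_double's own z axis and vertical above 0.5 rad).
It also fails if it takes over 115 s, if anything falls off the work surface, if the arm or the gripper's body presses on something with over 40 N, if the wrist force passes 120 N, or if a joint passes its speed limit or range.

### The arm

A 6-joint arm with a two-finger parallel gripper is mounted at the origin on the work surface. World frame = base frame: x ahead of the robot, y to its left, z up, the work surface at z = 0. Lengths are in m, angles in rad, forces in N, time in s.
With the tool pointing down it reaches from about 0.35 to 0.975 m from the base axis. Payload 4.9 kg.
Tool frame: the origin (TCP) lies on the centre line of the jaws, within the pads' length; the fingertips stand ctrl.tcp_to_tips ahead of it and the grasp point (between the pads) lies 3 mm ahead of it (ctrl.tcp_to_tips is the distance from the TCP to the fingertips, in m); z points along the fingers, y is the direction in which the jaws open and shut (so a half turn about z gives the same grasp; the last joint's range is limited). The gripper opens to 85 mm and grips with 20 to 120 N. Pads are 22 mm wide; open, the fingers measure 114 mm over their backs; the gripper's body (76 mm by 85 mm) begins 54 mm behind the grasp point. The pads swing forward as they close: fully open they stand 13 mm farther back than shut.
Start: joints at [-1.406, 0.053, 1.613, -0, 1.476, -0.119], TCP at [0.175, -0.6, 0.253] pointing down, gripper open.
Joint ranges: [-3.01, 3.01], [-1.01, 2.22], [0.06, 2.58], [-1.02, 4.17], [0.09, 2.62], [-3.14, 3.14]. Speed limits (rad/s): [2.57, 2.57, 3.14, 3.14, 3.14, 3.14].

### API

Orientations are given as a rotation vector (axis times angle).
In Python, from station import ctrl, vision gives the robot as it stands.
- The arm moves only by the tool jog_arm, never from a script. Its argument "deltas" is a list of rows, each a list of 7 numbers: the turn, a rotation vector about the tool's x, y, z in rad, then the shift along the tool's x, y, z in cm, then the opening, from 0 (shut) to 1 (fully open). A call has 1 to 12 rows; each row shifts and turns the commanded pose from where the row before left it, along the tool's axes as they then stand; what a row does not reach is not made up. A row lasts 1/12 s, in which the tool goes at most 41.7 mm and 7.16 degrees, less where a joint would pass 70% of its speed; a pose out of reach is approached as far as the arm can. A call with a gripper value outside its range is refused whole. The fingers move at their own pace and stop on an object; "grip_force" is the grip in N (left out, the last holds). Time passes only in rows, so rows that do not move let the fingers close. It gives the time, the measured TCP pose, the force and the opening at its end, in the units of the state.
- ctrl.get_obs(): the state, without advancing time (a new reading comes with each control period).
- vision.get_image(name): name is "side" or "top"; returns (picture, depth): 480x640x3 uint8, red, green, blue; 480x640 float32, m along the optical axis (not along the pixel's ray), 0 where there is no reading.
- vision.calibration(name): a dict with "fx", "fy", "cx", "cy" (pixels), "rvec" (rotation vector, rad) and "tvec" (3), from world to camera coordinates, as OpenCV has them. Camera axes: x right, y down, z forward; pixel columns grow to the right and rows downward; lengths in m; the calibration is good to about 2 mm. A picture is of the moment at which its call begins. calibration takes no time and is no camera call.
- ctrl.finish_job(): hands the job in, once; it reports no verdict.
The state is a dict: "t": time; "q": joint angles; "dq": joint speeds; "effort": joint torques, N m; "tool_pos": TCP position; "tool_rot": TCP orientation; "contact_force": force on the tool from outside, world axes, zero at the start; "wrist_torque": the same for the moment, N m; "opening": finger opening in m.
Only numpy, scipy, OpenCV 4.12 (cv2) and the standard library are available. Lean on these libraries where they do the work, as an engineer would, in place of code of your own. Each camera call takes 0.05 s, during which the arm holds its last target. There are 200 camera calls.

## Working session

There is one attempt and no reset: what is moved stays moved. The work goes in short steps, Python scripts to look and compute and a tool call to move; the robot and the scene stay as the last step left them, time stands still between calls to the robot, and variables do not carry over. Pictures are saved under pics/ and viewed, about 12 in all and at most 16, crops included, and the job is handed in when it is done.

Besides the shell and the picture viewer there is one more tool, called after "Emit:" in YAML: its name, and indented under it one key for each argument. jog_arm: Moves the arm, as the interface text tells. Its arguments: {"type":"object","properties":{"deltas":{"type":"array"},"grip_force":{"type":"number"}},"required":["deltas"]}

```bash
mkdir -p pics; cat > h.py <<'E'
import numpy as np, cv2
from station import ctrl, vision
def cam(n):
    c=vision.calibration(n);R=cv2.Rodrigues(np.array(c["rvec"],float))[0];return c,R,np.array(c["tvec"],float).ravel()
def cloud(n,d):
    c,R,t=cam(n);v,u=np.mgrid[:480,:640]
    P=np.stack([(u-c["cx"])/c["fx"]*d,(v-c["cy"])/c["fy"]*d,d],-1)
    return (P-t)@R
def plane(n,uv,z):
    c,R,t=cam(n);uv=np.atleast_2d(uv).astype(float)
    r=np.c_[(uv[:,0]-c["cx"])/c["fx"],(uv[:,1]-c["cy"])/c["fy"],np.ones(len(uv))]@R
    o=-R.T@t;return o+r*((z-o[2])/r[:,2])[:,None]
E
python3 - <<'E'
from h import *
for n in("top","side"):
    im,d=vision.get_image(n);cv2.imwrite(f"pics/{n}0.png",im[:,:,::-1]);np.savez(f"{n}0.npz",im=im,d=d)
    c,R,t=cam(n);print(n,c["fx"],-R.T@t,R[2])
o=ctrl.get_obs();print(o, ctrl.tcp_to_tips)
E
```

```text
top 473.6030807288276 [ 0.42667948 -0.01438093  0.95332817] [ 0.11464006  0.02693954 -0.99304175]
side 589.2620666349427 [ 0.38123226 -0.96335499  0.84598855] [ 0.12868777  0.76230232 -0.63429854]
{'t': 0.1, 'q': array([-1.40598342e+00,  5.32898958e-02,  1.61416432e+00, -1.23538196e-05,
        1.47598849e+00, -1.19003627e-01]), 'dq': array([ 0.00065679, -0.00072801, -0.00370511, -0.00080235, -0.00199858,
        0.00076769]), 'effort': array([-1.17178733e-03, -3.94909501e+01, -3.71364856e+01, -2.41712805e-04,
        3.93787224e-03, -1.85914899e-05]), 'tool_pos': array([ 0.17492212, -0.59947745,  0.25218195]), 'tool_rot': array([-3.10818211e+00, -4.44063453e-01,  8.58172960e-05]), 'contact_force': array([ 0.18828123, -0.17162757,  0.05332295]), 'wrist_torque': array([ 0.02148479,  0.00612606, -0.03742173]), 'opening': 0.08521366329864395} 0.022
```

View pics/top0.png

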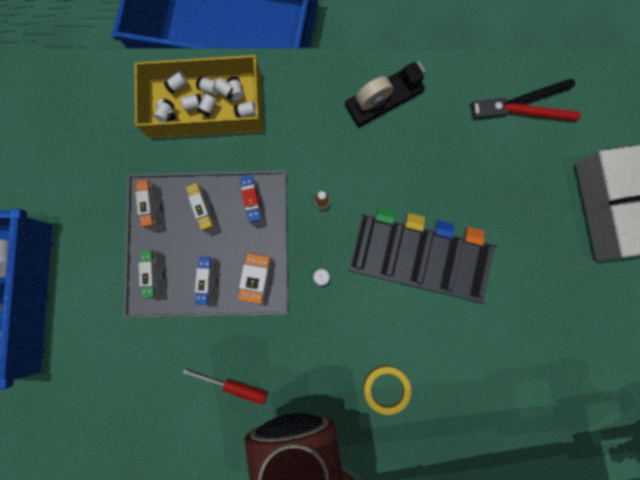

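View pics/side0.png

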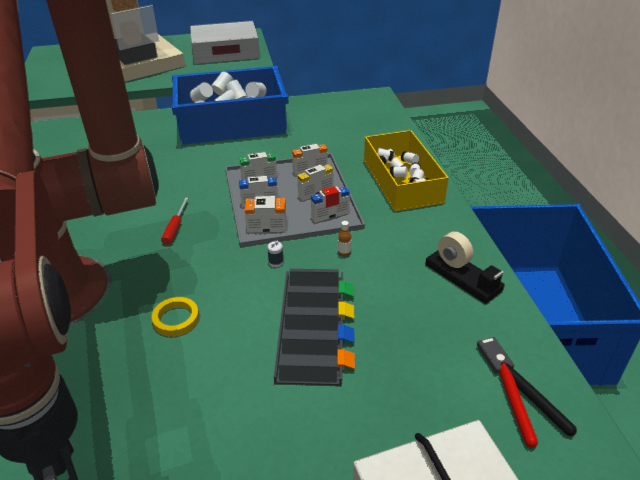

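```bash
cat > m.py <<'E'
from h import *
K={"orange":((8,150,110),(15,255,255)),"yellow":((20,140,90),(33,255,255)),"green":((50,120,100),(75,255,255)),"blue":((105,130,80),(125,255,255)),"red":((0,170,90),(4,255,255))}
def masks(im):
    h=cv2.cvtColor(im,cv2.COLOR_RGB2HSV);return {k:cv2.inRange(h,*v)>0 for k,v in K.items()}
E
python3 - <<'E'
from m import *
f=np.load("top0.npz");im,d=f["im"],f["d"];P=cloud("top",d)
M=masks(im)
print("bench",np.median(P[330:350,150:170,2]),"tray floor",np.median(P[235:245,165:185,2]),"rack z pct", np.percentile(P[230:280,370:480,2],[5,30,50,80,95,99]))
for k,m in M.items():
    n,l,s,c=cv2.connectedComponentsWithStats(m.astype(np.uint8))
    for i in range(1,n):
        if s[i,4]<12: continue
        if not(120<c[i,0]<500 and 165<c[i,1]<310):continue
        q=P[l==i]; zt=np.percentile(q[:,2],80)
        print(k,c[i].round(1),s[i,4],"z80 %.4f"%zt,"top centroid",q[q[:,2]>zt-.008].mean(0).round(4), "x/y range",np.percentile(q,[3,97],axis=0)[:,:2].round(4).tolist())
# modules by height
H=((P[...,2]>0.045)&(d>0)).astype(np.uint8);H[:165]=0;H[312:]=0;H[:,:120]=0;H[:,300:]=0
n,l,s,c=cv2.connectedComponentsWithStats(H)
for i in range(1,n):
    if s[i,4]<60: continue
    q=P[l==i];q=q[q[:,2]>.06];r=cv2.minAreaRect((q[:,:2]*1000).astype(np.float32));print(c[i].round(),"ztop %.4f"%np.percentile(q[:,2],90),r)
# rack
g=im.max(2)<75
R=((P[...,2]>0.012)&(d>0)).astype(np.uint8);R[:205]=0;R[312:]=0;R[:,:343]=0;R[:,505:]=0
q=P[R>0];print("rack hi",cv2.minAreaRect((q[:,:2]*1000).astype(np.float32)),len(q))
big=np.hstack([cv2.resize(im[160:320,115:300],None,fx=2,fy=2,interpolation=2),cv2.resize(im[160:320,335:505],None,fx=2.,fy=2,interpolation=2)])
cv2.imwrite("pics/c0.png",big[:,:,::-1])
E
```

```text
bench -0.0010231089657341944 tray floor 0.0030947402326255364 rack z pct [0.00246629 0.00517712 0.00686043 0.0254388  0.03793153 0.03977915]
orange [142.4 184.2] 64 z80 0.0687 top centroid [0.6388 0.3425 0.0674] x/y range [[0.6295, 0.3325], [0.6455, 0.353]]
orange [146.5 220.5] 81 z80 0.0687 top centroid [0.5661 0.3264 0.0785] x/y range [[0.5591, 0.322], [0.5783, 0.3415]]
orange [474.6 236. ] 253 z80 0.0225 top centroid [ 0.5471 -0.3022  0.0285] x/y range [[0.535, -0.3213], [0.565, -0.2889]]
orange [258.9 258.6] 109 z80 0.0683 top centroid [0.4972 0.1134 0.0671] x/y range [[0.4852, 0.0962], [0.504, 0.1341]]
orange [250.7 297.3] 124 z80 0.0683 top centroid [0.4248 0.1269 0.067 ] x/y range [[0.4179, 0.1076], [0.4362, 0.1475]]
yellow [192.7 187.3] 49 z80 0.0684 top centroid [0.6335 0.2447 0.0673] x/y range [[0.627, 0.234], [0.6396, 0.2554]]
yellow [414.7 222.1] 250 z80 0.0222 top centroid [ 0.5747 -0.1871  0.0241] x/y range [[0.5623, -0.204], [0.5922, -0.1718]]
yellow [205.5 223.2] 79 z80 0.0684 top centroid [0.5621 0.2141 0.0785] x/y range [[0.5545, 0.2068], [0.5757, 0.2276]]
green [38
[... 1322 characters left out ...]
125, 337.50469970703125), (90.03522491455078, 25.627674102783203), 9.512993812561035)
[200. 207.] ztop 0.0744 ((597.090576171875, 231.37501525878906), (89.3140869140625, 24.4937801361084), 22.110523223876953)
[148. 274.] ztop 0.0744 ((466.29302978515625, 325.4556884765625), (88.66387176513672, 25.597871780395508), 5.724547863006592)
[254. 278.] ztop 0.0746 ((460.6521911621094, 122.36344909667969), (46.085201263427734, 89.67131805419922), 80.83771514892578)
[204. 281.] ztop 0.0746 ((455.3817138671875, 218.18373107910156), (25.074743270874023, 89.1507797241211), 87.48533630371094)
rack hi ((517.6942749023438, -205.72113037109375), (271.1578674316406, 140.2318878173828), 76.88390350341797) 4453
```

```bash
python3 - <<'E'
from m import *
f=np.load("top0.npz");im,d=f["im"],f["d"];P=cloud("top",d);M=masks(im)
# clip: colour pixels, cast on z=.022 ; line fit
C=[]
for k in("green","yellow","blue","orange"):
    m=M[k].astype(np.uint8).copy();m[:,:340]=0;m[:205]=0;m[255:]=0
    n,l,s,c=cv2.connectedComponentsWithStats(m);i=1+np.argmax(s[1:,4])
    v,u=np.where(l==i);q=plane("top",np.c_[u,v],.022);r=cv2.minAreaRect((q[:,:2]*1000).astype(np.float32));C.append(r[0]);print(k,r)
C=np.array(C)/1000;dd=np.polyfit([0,1,2,3],C,1)[0];print(dd,np.hypot(*dd));a=np.arctan2(-dd[0]*-1*-1,-dd[1])
a=np.arctan2(dd[0],-dd[1]);print("yaw",np.degrees(a))
for a in(a,np.radians(-13.1)):
    ex=np.array([np.cos(a),np.sin(a)]);ey=np.array([-ex[1],ex[0]])
    X=P[...,:2]@ex;Y=P[...,:2]@ey;Z=P[...,2]
    print("clips rackframe",(C@ex).round(4),(C@ey).round(4))
    ok=(d>0);ok[:,:335]=0;ok[:,510:]=0;ok[:200]=0;ok[315:]=0
    xm=(C@ex).mean()
    for y0 in (C@ey):
        s=ok&(abs(Y-y0)<.008);xs=X[s];zs=Z[s]
        b=np.arange(-.15,.03,.004);print("x prof",[(round(v*1000),round(1000*np.median(zs[(xs-xm>v)&(xs-xm<v+.004)]))) for v in b if ((xs-xm>v)&(xs-xm<v+.004)).any()])
    s=ok&(abs(X-xm+.065)<.03);y0=(C@ey)[0]
    print("y prof",[(round(v*1000),round(1000*np.median(Z[s&(abs(Y-y0-v)<.0015)]))) for v in np.arange(-.22,.04,.003)])
E
```

```text
green ((591.4971313476562, -130.54989624023438), (34.84210968017578, 29.260494232177734), 78.85572052001953)
yellow ((576.4548950195312, -187.71849060058594), (34.2103157043457, 29.193632125854492), 77.61662292480469)
blue ((562.6588745117188, -246.77999877929688), (36.314453125, 29.234477996826172), 76.75267791748047)
orange ((549.5712280273438, -304.51214599609375), (35.734130859375, 28.590984344482422), 76.15863800048828)
[-0.01395737 -0.05809483] 0.05974794591170841
yaw -13.509361334563573
clips rackframe [0.6056 0.6044 0.6047 0.6055] [ 0.0112 -0.0479 -0.1085 -0.1677]
x prof [(-150, -1), (-146, 0), (-142, -1), (-138, -1), (-134, -1), (-130, 0), (-126, 16), (-122, 18), (-118, 5), (-114, 5), (-110, 6), (-106, 5), (-102, 5), (-98, 5), (-94, 4), (-90, 5), (-86, 5), (-82, 5), (-78, 5), (-74, 6), (-70, 5), (-66, 5), (-62, 4), (-58, 6), (-54, 6), (-50, 6), (-46, 5), (-42, 5), (-38, 5), (-34, 5), (-30, 5), (-26, 6), (-22, 5), (-18, 6), (-14, 22), (-10, 22), (-6, 22), (-2, 21), (2, 18), (6, 17), (10, 15), (14, 12), (18, 0), (22, -1), (26, -1)]
x prof [(-150, -1), (-146, -1), (-142, -1), (
[... 379 characters left out ...]
6), (10, 15), (14, 14), (18, -2), (22, 0), (26, -1)]
x prof [(-150, -1), (-146, -1), (-142, -1), (-138, 0), (-134, -1), (-130, -1), (-126, 1), (-122, 18), (-118, 5), (-114, 5), (-110, 6), (-106, 5), (-102, 5), (-98, 5), (-94, 5), (-90, 5), (-86, 5), (-82, 5), (-78, 5), (-74, 6), (-70, 6), (-66, 5), (-62, 5), (-58, 5), (-54, 5), (-50, 5), (-46, 5), (-42, 5), (-38, 6), (-34, 5), (-30, 6), (-26, 5), (-22, 5), (-18, 5), (-14, 20), (-10, 22), (-6, 22), (-2, 20), (2, 19), (6, 16), (10, 14), (14, 12), (18, -1), (22, -1), (26, -1)]
x prof [(-150, -1), (-146, -2), (-142, -1), (-138, -1), (-134, -2), (-130, -1), (-126, 1), (-122, 19), (-118, 6), (-114, 5), (-110, 6), (-106, 6), (-102, 6), (-98, 6), (-94, 7), (-90, 4), (-86, 5), (-82, 5), (-78, 4), (-74, 5), (-70, 5), (-66, 4), (-62, 5), (-58, 5), (-54, 5), (-50, 6), (-46, 5), (-42, 5), (-38, 5), (-34, 6), (-30, 5), (-26, 5), (-22, 6), (-18, 5), (-14, 19), (-10, 23), (-6, 22), (-2, 20), (2, 18), (6, 17), (10, 15), (14, 12), (18, 0), (22, -1), (26, -1)]
  return _methods._mean(a, axis=axis, dtype=dtype,
  ret = ret.dtype.type(ret / rcount)
Traceback (most recent call last):
ValueError: cannot convert float NaN to integer
```

View pics/c0.png

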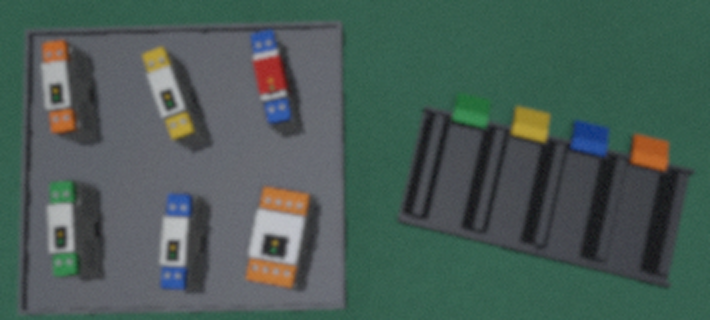

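```bash
cat > go.py <<'E'
import sys;from h import *
# args: x y z yaw(deg) ... repeated waypoints; '-' keeps the value. prints turn (rad about tool z) then shift (cm, new tool axes)
o=ctrl.get_obs();p=o["tool_pos"].copy();R=cv2.Rodrigues(o["tool_rot"])[0];y=np.degrees(np.arctan2(R[1,0],R[0,0]))
print("t %.2f pos"%o["t"],p.round(4),"yaw %.2f"%y,"tilt",R[:2,2].round(4),"open %.4f"%o["opening"],"F",o["contact_force"].round(1))
a=sys.argv[1:]
for i in range(0,len(a),4):
    w=a[i:i+4];n=np.array([p[k] if w[k]=='-' else float(w[k]) for k in range(3)]);ny=y if w[3]=='-' else float(w[3])
    d=n-p;c,s=np.cos(np.radians(ny)),np.sin(np.radians(ny))
    v=np.array([d[0]*c+d[1]*s,d[0]*s-d[1]*c,-d[2]])*100
    print("turn",round(np.radians(y-ny),4),"shift",v.round(2),"rows>=",int(np.ceil(np.linalg.norm(v)/4)));p,y=n,ny
E
python3 go.py .175 -.6 .253 -2.5 .45 -.2 .25 - .4554 .2182 .2 - - - .062 -
```

```text
t 0.10 pos [ 0.1749 -0.5995  0.2522] yaw 16.26 tilt [-0.0003  0.0018] open 0.0852 F [ 0.2 -0.2  0.1]
turn 0.3275 shift [ 0.01  0.05 -0.08] rows>= 1
turn 0.0 shift [ 25.73 -41.16   0.3 ] rows>= 13
turn 0.0 shift [ -1.28 -41.8    5.  ] rows>= 11
turn 0.0 shift [ 0.  -0.  13.8] rows>= 4
```

Emit:
jog_arm:
  deltas:
    - [0,0,0.109,0,0,0,1]
    - [0,0,0.109,0,0,0,1]
    - [0,0,0.1095,0,0,0,1]
    - [0,0,0,1.84,-2.94,0,1]
    - [0,0,0,1.84,-2.94,0,1]
    - [0,0,0,1.84,-2.94,0,1]
    - [0,0,0,1.84,-2.94,0,1]
    - [0,0,0,1.84,-2.94,0,1]
    - [0,0,0,1.84,-2.94,0,1]
    - [0,0,0,1.84,-2.94,0,1]
    - [0,0,0,1.84,-2.94,0,1]
    - [0,0,0,1.84,-2.94,0,1]

```text
t: 1.1
tool_pos: [0.3525, -0.3411, 0.2528]
tool_rot: [-3.14, 0.069, 0.0]
contact_force: [0.4, -0.0, -0.3]
opening: 0.0853
```

Emit:
jog_arm:
  deltas:
    - [0,0,0,1.84,-2.94,0,1]
    - [0,0,0,1.84,-2.94,0,1]
    - [0,0,0,1.84,-2.94,0,1]
    - [0,0,0,1.84,-2.94,0,1]
    - [0,0,0,1.84,-2.94,0,1]
    - [0,0,0,0,-3.5,0.4,1]
    - [0,0,0,0,-3.5,0.4,1]
    - [0,0,0,0,-3.5,0.4,1]
    - [0,0,0,0,-3.5,0.4,1]
    - [0,0,0,0,-3.5,0.4,1]
    - [0,0,0,0,-3.5,0.4,1]
    - [0,0,0,0,-3.5,0.4,1]

```text
t: 2.1
tool_pos: [0.4605, 0.0465, 0.2248]
tool_rot: [-3.141, 0.069, 0.0]
contact_force: [1.3, -0.7, -0.5]
opening: 0.0856
```

Emit:
jog_arm:
  deltas:
    - [0,0,0,0,-3.5,0.4,1]
    - [0,0,0,0,-3.5,0.4,1]
    - [0,0,0,0,-3.5,0.4,1]
    - [0,0,0,0,-3,0.4,1]
    - [0,0,0,0,-2,0,1]
    - [0,0,0,0,0,0,1]
    - [0,0,0,0,0,0,1]
    - [0,0,0,0,0,0,1]

```text
t: 2.77
tool_pos: [0.4677, 0.199, 0.209]
tool_rot: [3.14, -0.069, -0.001]
contact_force: [1.1, 0.2, -0.3]
opening: 0.0855
```

```bash
python3 go.py .4554 .2182 .13 -2.5 - - .062 -
```

```text
t 2.77 pos [0.4677 0.199  0.209 ] yaw -2.51 tilt [-0.0005 -0.0006] open 0.0855 F [ 1.1  0.2 -0.3]
turn -0.0002 shift [-1.31 -1.86  7.9 ] rows>= 3
turn 0.0 shift [ 0.  -0.   6.8] rows>= 2
```

Emit:
jog_arm:
  deltas:
    - [0,0,0,-0.7,-1,2,1]
    - [0,0,0,-0.61,-0.86,3,1]
    - [0,0,0,0,0,2.9,1]
    - [0,0,0,0,0,2,1]
    - [0,0,0,0,0,2,1]
    - [0,0,0,0,0,1.8,1]
    - [0,0,0,0,0,1,1]
    - [0,0,0,0,0,0,1]
    - [0,0,0,0,0,0,1]

```text
t: 3.52
tool_pos: [0.4557, 0.218, 0.0624]
tool_rot: [3.141, -0.071, -0.001]
contact_force: [0.0, -0.5, 1.3]
opening: 0.0852
```

```bash
python3 go.py .4554 .2182 .062 -2.5; python3 - <<'E'
from h import *
im,d=vision.get_image("side");a=cv2.resize(im[130:260,200:380],None,fx=2.5,fy=2.5)
im,d=vision.get_image("top");b=cv2.resize(im[160:320,115:300],None,fx=2,fy=2)
o=np.zeros((325,820,3),np.uint8);o[:,:450]=a;o[:320,450:]=b;cv2.imwrite("pics/g1.png",cv2.resize(o,(800,317))[:,:,::-1])
E
```

```text
t 3.52 pos [0.4557 0.218  0.0624] yaw -2.58 tilt [-0.0005 -0.0002] open 0.0852 F [ 0.  -0.5  1.3]
turn -0.0013 shift [-0.03 -0.02  0.04] rows>= 1
```

View pics/g1.png

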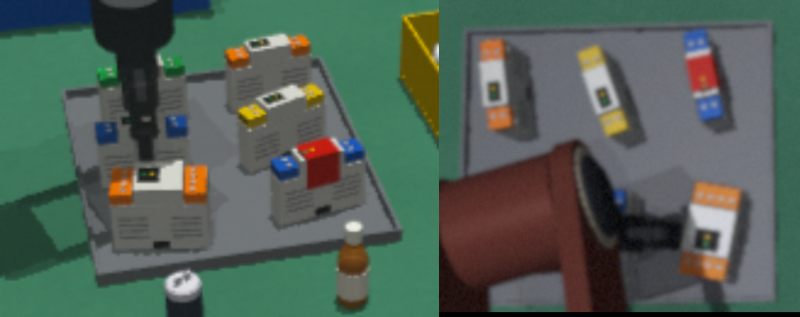

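The gripper straddles the blue module centrally (side crop ~140,130), clear of the double-width one. Closing and lifting.

Emit:
jog_arm:
  deltas:
    - [0,0,0,0,0,0,0]
    - [0,0,0,0,0,0,0]
    - [0,0,0,0,0,0,0]
    - [0,0,0,0,0,0,0]
    - [0,0,0,0,0,0,0]
    - [0,0,0,0,0,0,0]
    - [0,0,0,0,0,0,0]
    - [0,0,0,0,0,0,0]
  grip_force: 45

```text
t: 4.28
tool_pos: [0.4556, 0.2189, 0.0626]
tool_rot: [-3.141, 0.069, -0.0]
contact_force: [-1.4, 0.4, 2.6]
opening: 0.0235
```

Emit:
jog_arm:
  deltas:
    - [0,0,0,0,0,-0.5,0]
    - [0,0,0,0,0,-1,0]
    - [0,0,0,0,0,-2,0]
    - [0,0,0,0,0,-3,0]
    - [0,0,0,0,0,-3,0]
    - [0,0,0,0,0,-2,0]
    - [0,0,0,0,0,-1,0]
    - [0,0,0,0,0,0,0]

```text
t: 4.95
tool_pos: [0.4571, 0.2192, 0.1908]
tool_rot: [-3.139, 0.069, -0.009]
contact_force: [0.4, 0.1, -1.3]
opening: 0.0232
```

```bash
python3 go.py .4998 -.2314 .185 -13.4
```

```text
t 4.95 pos [0.4571 0.2192 0.1908] yaw -2.51 tilt [0.0057 0.0017] open 0.0232 F [ 0.4  0.1 -1.3]
turn 0.1901 shift [14.6  42.84  0.58] rows>= 12
```

Emit:
jog_arm:
  deltas:
    - [0,0,0.095,0,0,0,0]
    - [0,0,0.095,0,0,0,0]
    - [0,0,0,0.6,1.6,0,0]
    - [0,0,0,1.1,3.3,0,0]
    - [0,0,0,1.1,3.3,0,0]
    - [0,0,0,1.1,3.3,0,0]
    - [0,0,0,1.1,3.3,0,0]
    - [0,0,0,1.1,3.3,0,0]
    - [0,0,0,1.1,3.3,0,0]
    - [0,0,0,1.1,3.3,0,0]
    - [0,0,0,1.1,3.3,0,0]
    - [0,0,0,1.1,3.3,0,0]

```text
t: 5.95
tool_pos: [0.4838, -0.1114, 0.185]
tool_rot: [-3.119, 0.367, 0.005]
contact_force: [1.7, 0.1, -1.3]
opening: 0.0233
```

Emit:
jog_arm:
  deltas:
    - [0,0,0,1.1,3.3,0,0]
    - [0,0,0,1.1,3.3,0,0]
    - [0,0,0,1.1,3.3,0,0]
    - [0,0,0,0.6,1.6,0,0]
    - [0,0,0,0,0,0,0]
    - [0,0,0,0,0,0,0]
    - [0,0,0,0,0,0,0]

```text
t: 6.53
tool_pos: [0.4959, -0.2297, 0.1859]
tool_rot: [-3.119, 0.365, 0.004]
contact_force: [1.1, -0.7, -2.0]
opening: 0.0239
```

```bash
python3 go.py .4998 -.2314 .11 -13.4 - - .065 -; python3 - <<'E'
from h import *
im,d=vision.get_image("side");cv2.imwrite("pics/p1.png",cv2.resize(im[180:420,240:400],None,fx=2.5,fy=2.5)[:,:,::-1])
E
```

```text
t 6.53 pos [ 0.4959 -0.2297  0.1859] yaw -13.36 tilt [-0.002  0.002] open 0.0239 F [ 1.1 -0.7 -2. ]
turn 0.0007 shift [0.42 0.07 7.59] rows>= 2
turn 0.0 shift [ 0.  -0.   4.5] rows>= 2
```

View pics/p1.png

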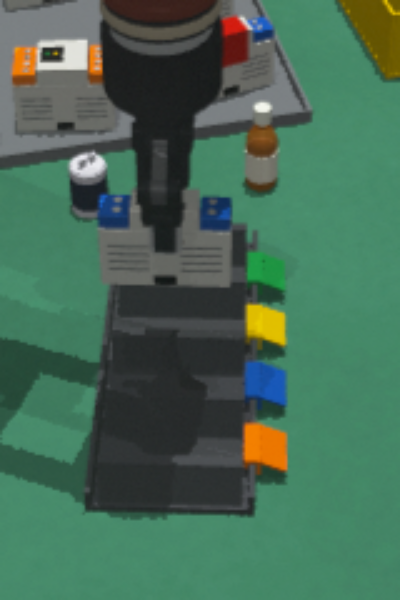

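Blue is held level and upright above the rack. Lowering.

Emit:
jog_arm:
  deltas:
    - [0,0,0,0.22,0.04,0.5,0]
    - [0,0,0,0.2,0.03,1.5,0]
    - [0,0,0,0,0,2.5,0]
    - [0,0,0,0,0,2.5,0]
    - [0,0,0,0,0,2.0,0]
    - [0,0,0,0,0,1.5,0]
    - [0,0,0,0,0,0.7,0]
    - [0,0,0,0,0,0.4,0]
    - [0,0,0,0,0,0,0]
    - [0,0,0,0,0,0,0]
    - [0,0,0,0,0,0,0]

```text
t: 7.5
tool_pos: [0.5014, -0.233, 0.0728]
tool_rot: [3.119, -0.366, 0.004]
contact_force: [0.0, -0.4, -1.7]
opening: 0.0232
```

```bash
python3 go.py .4998 -.2314 .065 -13.4
```

```text
t 7.50 pos [ 0.5014 -0.233   0.0728] yaw -13.37 tilt [ 0.0022 -0.0014] open 0.0232 F [ 0.  -0.4 -1.7]
turn 0.0004 shift [-0.19 -0.12  0.78] rows>= 1
```

Emit:
jog_arm:
  deltas:
    - [0,0,0,-0.15,-0.1,0.2,0]
    - [0,0,0,0,0,0.2,0]
    - [0,0,0,0,0,0.15,0]
    - [0,0,0,0,0,0,0]
    - [0,0,0,0,0,0,0]

```text
t: 7.92
tool_pos: [0.4991, -0.2313, 0.0657]
tool_rot: [-3.12, 0.366, 0.0]
contact_force: [-0.0, -0.1, -2.2]
opening: 0.0233
```

```bash
python3 go.py .4998 -.2314 .065 -13.4
```

```text
t 7.92 pos [ 0.4991 -0.2313  0.0657] yaw -13.40 tilt [-0.0003  0.0002] open 0.0233 F [-0.  -0.1 -2.2]
turn 0.0001 shift [ 0.07 -0.    0.07] rows>= 1
```

Emit:
jog_arm:
  deltas:
    - [0,0,0,0,0,0.1,0]
    - [0,0,0,0,0,0.07,0]
    - [0,0,0,0,0,0,0]
    - [0,0,0,0,0,0,0]

```text
t: 8.25
tool_pos: [0.4994, -0.2314, 0.0646]
tool_rot: [3.12, -0.366, 0.0]
contact_force: [-1.8, 1.2, 2.7]
opening: 0.0232
```

Emit:
jog_arm:
  deltas:
    - [0,0,0,0,0,0,0.4]
    - [0,0,0,0,0,0,0.45]
    - [0,0,0,0,0,0,0.5]
    - [0,0,0,0,0,0,0.5]
    - [0,0,0,0,0,0,0.5]
    - [0,0,0,0,0,-1,0.5]
    - [0,0,0,0,0,-2.5,0.5]
    - [0,0,0,0,0,-3.5,0.5]
    - [0,0,0,0,0,-3,0.5]
    - [0,0,0,0,0,-2,0.5]
    - [0,0,0,0,0,0,0.5]

```text
t: 9.17
tool_pos: [0.5021, -0.2331, 0.1914]
tool_rot: [3.115, -0.366, 0.016]
contact_force: [1.0, -0.9, 1.3]
opening: 0.0429
```

```bash
cat > see.py <<'E'
import sys;from m import *
im,d=vision.get_image("top");P=cloud("top",d)
H=((P[...,2]>0.055)&(P[...,2]<.085)&(d>0)).astype(np.uint8);H[:165]=0;H[312:]=0;H[:,:120]=0;H[:,510:]=0
n,l,s,c=cv2.connectedComponentsWithStats(H)
for i in range(1,n):
    if s[i,4]<60: continue
    q=P[l==i];r=cv2.minAreaRect((q[:,:2]*1000).astype(np.float32));print(c[i].round(),"ztop %.4f"%np.percentile(q[:,2],85),np.round(r[0],1),np.round(r[1],1),round(r[2],1))
E
python3 see.py; python3 - <<'E'
from h import *
im,d=vision.get_image("side");cv2.imwrite("pics/p2.png",cv2.resize(im[200:420,240:400],None,fx=2.5,fy=2.5)[:,:,::-1])
E
python3 go.py .5 -.1 .2 22 .5971 .2314 .16 22.1
```

```text
[250. 198.] ztop 0.0747 [613.2 133.1] [89.9 25.2] 13.0
[145. 203.] ztop 0.0739 [602.2 337.6] [89.8 25.6] 9.8
[199. 206.] ztop 0.0739 [596.7 231.5] [89.4 24.6] 21.8
[322. 198.] ztop 0.0834 [614.5  -3.1] [19.4 21.2] 0.5
[147. 274.] ztop 0.0739 [466.3 325.3] [88.8 25.6] 5.3
[439. 264.] ztop 0.0760 [ 485.7 -223.4] [15.3 58. ] 74.6
[254. 278.] ztop 0.0740 [460.7 122.4] [46.5 89.5] 80.8
t 9.27 pos [ 0.4998 -0.2317  0.1858] yaw -13.39 tilt [ 0.0025 -0.0015] open 0.0427 F [-0.3  0.6 -0.3]
turn -0.6177 shift [  4.95 -12.2   -1.42] rows>= 4
turn -0.0017 shift [ 21.46 -27.05   4.  ] rows>= 9
```

View pics/p2.png

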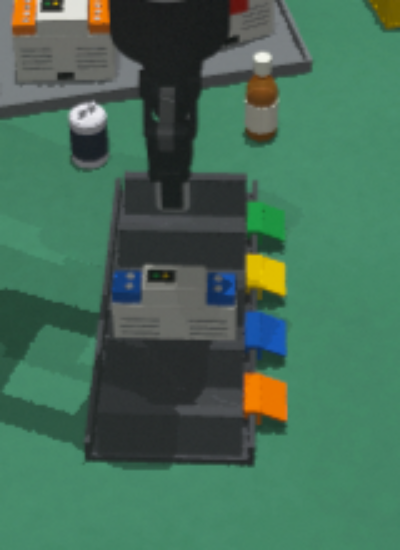

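Blue stands upright in the blue slot, flat on the floor (crop ~175,300). Next: yellow.

Emit:
jog_arm:
  deltas:
    - [0,0,-0.12,0,0,0,0.7]
    - [0,0,-0.124,0,0,0,0.7]
    - [0,0,-0.124,0,0,0,0.7]
    - [0,0,-0.124,0,0,0,0.7]
    - [0,0,-0.1274,0,0,0,0.7]
    - [0,0,0,0.95,-1.4,0,0.7]
    - [0,0,0,1.9,-2.8,0,0.7]
    - [0,0,0,1.9,-2.8,0,0.7]
    - [0,0,0,1.9,-2.8,0,0.7]
    - [0,0,0,1.9,-2.8,0,0.7]
    - [0,0,0,1.9,-2.8,0,0.7]
    - [0,0,0,1.9,-2.8,0,0.7]

```text
t: 10.27
tool_pos: [0.5445, -0.0145, 0.1819]
tool_rot: [-3.083, -0.598, 0.006]
contact_force: [0.6, -0.2, 0.3]
opening: 0.0599
```

Emit:
jog_arm:
  deltas:
    - [0,0,0,1.9,-2.8,0,0.7]
    - [0,0,0,1.9,-2.8,0,0.7]
    - [0,0,0,1.9,-2.8,0,0.7]
    - [0,0,0,1.9,-2.8,0,0.7]
    - [0,0,0,1.9,-2.8,0,0.7]
    - [0,0,0,1.9,-2.8,0,0.7]
    - [0,0,0,1.74,-2.85,0,0.7]
    - [0,0,0,0.95,-1.4,0,0.7]
    - [0,0,0,0,0,0,0.7]
    - [0,0,0,0,0,0,0.7]
    - [0,0,0,0,0,0,0.7]
    - [0,0,0,0,0,0,0.7]

```text
t: 11.27
tool_pos: [0.5973, 0.2302, 0.1835]
tool_rot: [3.084, 0.596, -0.002]
contact_force: [-0.4, 0.3, 0.2]
opening: 0.0595
```

```bash
python3 go.py .597 .2314 .062 22.0
```

```text
t 11.27 pos [0.5973 0.2302 0.1835] yaw 21.88 tilt [-0.0012 -0.0007] open 0.0595 F [-0.4  0.3  0.2]
turn -0.0022 shift [ 0.02 -0.13 12.15] rows>= 4
```

Emit:
jog_arm:
  deltas:
    - [0,0,0,0,-0.1,1.5,0.7]
    - [0,0,0,0,0,3,0.7]
    - [0,0,0,0,0,2.5,0.7]
    - [0,0,0,0,0,2,0.7]
    - [0,0,0,0,0,1.5,0.7]
    - [0,0,0,0,0,1,0.7]
    - [0,0,0,0,0,0.65,0.7]
    - [0,0,0,0,0,0,0.7]
    - [0,0,0,0,0,0,0.7]
    - [0,0,0,0,0,0,0.7]

```text
t: 12.1
tool_pos: [0.5984, 0.2328, 0.0642]
tool_rot: [-3.084, -0.598, -0.004]
contact_force: [-0.5, -0.6, 0.2]
opening: 0.0596
```

Emit:
jog_arm:
  deltas:
    - [0,0,0,0,0,0,0]
    - [0,0,0,0,0,0,0]
    - [0,0,0,0,0,0,0]
    - [0,0,0,0,0,0,0]
    - [0,0,0,0,0,0,0]
    - [0,0,0,0,0,0,0]
    - [0,0,0,0,0,0,0]

```text
t: 12.68
tool_pos: [0.5978, 0.2327, 0.0635]
tool_rot: [-3.084, -0.598, -0.002]
contact_force: [-1.0, 1.2, 5.2]
opening: 0.0234
```

```bash
python3 go.py - - .185 - .5138 -.1730 .185 -13.4
```

```text
t 12.68 pos [0.5978 0.2327 0.0635] yaw 21.97 tilt [0.0013 0.0004] open 0.0234 F [-1.   1.2  5.2]
turn 0.0 shift [  0.     0.   -12.15] rows>= 4
turn 0.6172 shift [ 1.23 41.42 -0.  ] rows>= 11
```

Emit:
jog_arm:
  deltas:
    - [0,0,0,0,0,-0.5,0]
    - [0,0,0,0,0,-1,0]
    - [0,0,0,0,0,-2,0]
    - [0,0,0,0,0,-3,0]
    - [0,0,0,0,0,-3,0]
    - [0,0,0,0,0,-1.6,0]
    - [0,0,0,0,0,-1,0]
    - [0,0,0.12,0,0,0,0]
    - [0,0,0.124,0,0,0,0]
    - [0,0,0.124,0,0,0,0]
    - [0,0,0.124,0,0,0,0]
    - [0,0,0.125,0,0,0,0]

```text
t: 13.68
tool_pos: [0.5964, 0.2323, 0.1823]
tool_rot: [3.118, -0.376, -0.004]
contact_force: [0.3, -0.7, -0.6]
opening: 0.0234
```

Emit:
jog_arm:
  deltas:
    - [0,0,0,0,1.5,0,0]
    - [0,0,0,0.1,3,0,0]
    - [0,0,0,0.1,3.3,0,0]
    - [0,0,0,0.1,3.3,0,0]
    - [0,0,0,0.1,3.3,0,0]
    - [0,0,0,0.1,3.3,0,0]
    - [0,0,0,0.1,3.3,0,0]
    - [0,0,0,0.1,3.3,0,0]
    - [0,0,0,0.1,3.3,0,0]
    - [0,0,0,0.1,3.3,0,0]
    - [0,0,0,0.1,3.3,0,0]
    - [0,0,0,0.1,3.0,0,0]

```text
t: 14.68
tool_pos: [0.52, -0.1339, 0.1828]
tool_rot: [3.12, -0.363, -0.003]
contact_force: [1.1, 0.6, -1.4]
opening: 0.0233
```

Emit:
jog_arm:
  deltas:
    - [0,0,0,0.1,2.5,0,0]
    - [0,0,0,0,1.7,0,0]
    - [0,0,0,0,0,0,0]
    - [0,0,0,0,0,0,0]
    - [0,0,0,0,0,0,0]
    - [0,0,0,0,0,0,0]

```text
t: 15.18
tool_pos: [0.5128, -0.1722, 0.1832]
tool_rot: [-3.12, 0.364, 0.001]
contact_force: [0.4, -0.5, -0.7]
opening: 0.0231
```

```bash
python3 go.py .5138 -.1730 .066 -13.4
```

```text
t 15.18 pos [ 0.5128 -0.1722  0.1832] yaw -13.29 tilt [-0.0007  0.0006] open 0.0231 F [ 0.4 -0.5 -0.7]
turn 0.0019 shift [ 0.11  0.06 11.72] rows>= 3
```

Emit:
jog_arm:
  deltas:
    - [0,0,0,0.1,0.05,1,0]
    - [0,0,0,0,0,2.5,0]
    - [0,0,0,0,0,2.5,0]
    - [0,0,0,0,0,2.0,0]
    - [0,0,0,0,0,1.5,0]
    - [0,0,0,0,0,1.0,0]
    - [0,0,0,0,0,0.5,0]
    - [0,0,0,0,0,0.4,0]
    - [0,0,0,0,0,0.2,0]
    - [0,0,0,0,0,0,0]
    - [0,0,0,0,0,0,0]
    - [0,0,0,0,0,0,0]

```text
t: 16.18
tool_pos: [0.5146, -0.1741, 0.0687]
tool_rot: [3.12, -0.366, 0.003]
contact_force: [0.4, -0.9, -1.6]
opening: 0.0234
```

```bash
python3 go.py .5138 -.1730 .0655 -13.4
```

```text
t 16.18 pos [ 0.5146 -0.1741  0.0687] yaw -13.39 tilt [ 0.0017 -0.0009] open 0.0234 F [ 0.4 -0.9 -1.6]
turn 0.0002 shift [-0.1  -0.09  0.32] rows>= 1
```

Emit:
jog_arm:
  deltas:
    - [0,0,0,-0.05,-0.05,0.1,0]
    - [0,0,0,0,0,0.1,0]
    - [0,0,0,0,0,0.05,0]
    - [0,0,0,0,0,0,0]
    - [0,0,0,0,0,0,0]

```text
t: 16.6
tool_pos: [0.5137, -0.1732, 0.0655]
tool_rot: [3.12, -0.366, 0.0]
contact_force: [-1.8, -0.1, 2.7]
opening: 0.0237
```

Contact felt; releasing and lifting.

Emit:
jog_arm:
  deltas:
    - [0,0,0,0,0,0,0.4]
    - [0,0,0,0,0,0,0.45]
    - [0,0,0,0,0,0,0.5]
    - [0,0,0,0,0,0,0.5]
    - [0,0,0,0,0,0,0.5]
    - [0,0,0,0,0,-1,0.5]
    - [0,0,0,0,0,-2.5,0.5]
    - [0,0,0,0,0,-3.5,0.5]
    - [0,0,0,0,0,-3,0.5]
    - [0,0,0,0,0,-2,0.5]
    - [0,0,0,0,0,0,0.5]
    - [0,0,0,0,0,0,0.5]

```text
t: 17.6
tool_pos: [0.5145, -0.1736, 0.1876]
tool_rot: [3.119, -0.366, 0.006]
contact_force: [-0.6, 0.7, -0.0]
opening: 0.0425
```

```bash
python3 go.py .4663 .3254 - 5.5; python3 see.py; python3 - <<'E'
from h import *
im,d=vision.get_image("side");cv2.imwrite("pics/p3.png",cv2.resize(im[200:420,240:400],None,fx=2.5,fy=2.5)[:,:,::-1])
E
```

```text
t 17.60 pos [ 0.5145 -0.1736  0.1876] yaw -13.39 tilt [ 0.0038 -0.0019] open 0.0425 F [-0.6  0.7 -0. ]
turn -0.3297 shift [-2.000e-02 -5.013e+01 -0.000e+00] rows>= 13
[250. 198.] ztop 0.0748 [613.8 133.3] [90.  25.2] 12.7
[145. 203.] ztop 0.0739 [602.3 337.9] [89.8 25.6] 9.1
[322. 198.] ztop 0.0838 [615.2  -4.1] [23.2 18.1] 89.5
[147. 274.] ztop 0.0739 [466.4 325.3] [88.8 25.4] 5.0
[254. 278.] ztop 0.0741 [460.7 122.2] [46.5 89.6] 80.1
[441. 272.] ztop 0.0758 [ 477.  -226.9] [24.6 44.6] 76.6
```

View pics/p3.png

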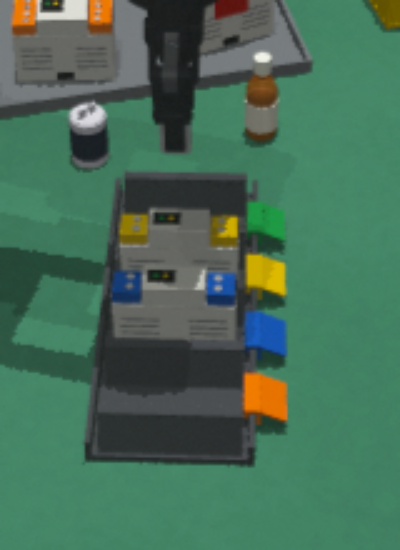

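Yellow stands well in the yellow slot (crop ~180,235). Next: green.

Emit:
jog_arm:
  deltas:
    - [0,0,-0.11,0,0,0,0.7]
    - [0,0,-0.11,0,0,0,0.7]
    - [0,0,-0.11,0,0,0,0.7]
    - [0,0,0,0,-1.5,0,0.7]
    - [0,0,0,0,-3.5,0,0.7]
    - [0,0,0,0,-3.5,0,0.7]
    - [0,0,0,0,-3.5,0,0.7]
    - [0,0,0,0,-3.5,0,0.7]
    - [0,0,0,0,-3.5,0,0.7]
    - [0,0,0,0,-3.5,0,0.7]
    - [0,0,0,0,-3.5,0,0.7]
    - [0,0,0,0,-3.5,0,0.7]

```text
t: 18.7
tool_pos: [0.4833, 0.1227, 0.1835]
tool_rot: [-3.138, -0.148, 0.004]
contact_force: [1.2, -0.1, -0.6]
opening: 0.0598
```

Emit:
jog_arm:
  deltas:
    - [0,0,0,0,-3.5,0,0.7]
    - [0,0,0,0,-3.5,0,0.7]
    - [0,0,0,0,-3.5,0,0.7]
    - [0,0,0,0,-3.5,0,0.7]
    - [0,0,0,0,-3.5,0,0.7]
    - [0,0,0,0,-2,0,0.7]
    - [0,0,0,0,-1.1,0,0.7]
    - [0,0,0,0,0,0,0.7]
    - [0,0,0,0,0,0,0.7]
    - [0,0,0,0,0,0,0.7]
    - [0,0,0,0,0,0,0.7]

```text
t: 19.62
tool_pos: [0.4655, 0.3243, 0.1848]
tool_rot: [3.138, 0.148, -0.001]
contact_force: [0.6, 0.2, -0.1]
opening: 0.0597
```

```bash
python3 go.py .4664 .3253 .0625 5.4
```

```text
t 19.62 pos [0.4655 0.3243 0.1848] yaw 5.40 tilt [-0.0004 -0.0005] open 0.0597 F [ 0.6  0.2 -0.1]
turn 0.0 shift [ 0.1  -0.09 12.23] rows>= 4
```

Emit:
jog_arm:
  deltas:
    - [0,0,0,0.05,-0.05,1.5,0.7]
    - [0,0,0,0,0,3,0.7]
    - [0,0,0,0,0,2.5,0.7]
    - [0,0,0,0,0,2,0.7]
    - [0,0,0,0,0,1.5,0.7]
    - [0,0,0,0,0,1,0.7]
    - [0,0,0,0,0,0.65,0.7]
    - [0,0,0,0,0,0,0.7]
    - [0,0,0,0,0,0,0.7]
    - [0,0,0,0,0,0,0.7]

```text
t: 20.45
tool_pos: [0.4668, 0.3264, 0.065]
tool_rot: [-3.137, -0.151, -0.003]
contact_force: [0.1, 0.4, -0.0]
opening: 0.0598
```

Emit:
jog_arm:
  deltas:
    - [0,0,0,0,0,0,0]
    - [0,0,0,0,0,0,0]
    - [0,0,0,0,0,0,0]
    - [0,0,0,0,0,0,0]
    - [0,0,0,0,0,0,0]
    - [0,0,0,0,0,0,0]
    - [0,0,0,0,0,0,0]

```text
t: 21.03
tool_pos: [0.4663, 0.3264, 0.0644]
tool_rot: [-3.137, -0.151, -0.002]
contact_force: [-1.3, 0.4, 5.5]
opening: 0.0234
```

```bash
python3 go.py - - .185 - .5278 -.1147 .185 -13.4
```

```text
t 21.03 pos [0.4663 0.3264 0.0644] yaw 5.52 tilt [0.001  0.0006] open 0.0234 F [-1.3  0.4  5.5]
turn 0.0 shift [  0.     0.   -12.06] rows>= 4
turn 0.3302 shift [16.21 41.49 -0.  ] rows>= 12
```

Emit:
jog_arm:
  deltas:
    - [0,0,0,0,0,-0.5,0]
    - [0,0,0,0,0,-1,0]
    - [0,0,0,0,0,-2,0]
    - [0,0,0,0,0,-3,0]
    - [0,0,0,0,0,-3,0]
    - [0,0,0,0,0,-1.6,0]
    - [0,0,0,0,0,-1,0]
    - [0,0,0.11,0,0,0,0]
    - [0,0,0.11,0,0,0,0]
    - [0,0,0.11,0,0,0,0]
    - [0,0,0,0.6,1.5,0,0]
    - [0,0,0,1.2,3.1,0,0]

```text
t: 22.03
tool_pos: [0.4716, 0.2784, 0.1835]
tool_rot: [-3.121, 0.361, 0.003]
contact_force: [0.5, -0.8, -2.6]
opening: 0.0235
```

Emit:
jog_arm:
  deltas:
    - [0,0,0,1.2,3.1,0,0]
    - [0,0,0,1.2,3.1,0,0]
    - [0,0,0,1.2,3.1,0,0]
    - [0,0,0,1.2,3.1,0,0]
    - [0,0,0,1.2,3.1,0,0]
    - [0,0,0,1.2,3.1,0,0]
    - [0,0,0,1.2,3.1,0,0]
    - [0,0,0,1.2,3.1,0,0]
    - [0,0,0,1.2,3.1,0,0]
    - [0,0,0,1.2,3.1,0,0]
    - [0,0,0,1.2,3.1,0,0]
    - [0,0,0,0.8,1.8,0,0]

```text
t: 23.03
tool_pos: [0.5249, -0.1072, 0.1835]
tool_rot: [3.119, -0.37, -0.003]
contact_force: [0.3, -0.9, -0.9]
opening: 0.0236
```

Emit:
jog_arm:
  deltas:
    - [0,0,0,0.4,1.0,0,0]
    - [0,0,0,0,0,0,0]
    - [0,0,0,0,0,0,0]
    - [0,0,0,0,0,0,0]
    - [0,0,0,0,0,0,0]
    - [0,0,0,0,0,0,0]

```text
t: 23.53
tool_pos: [0.5272, -0.1139, 0.1845]
tool_rot: [-3.12, 0.364, 0.0]
contact_force: [0.4, 0.9, -1.3]
opening: 0.0231
```

```bash
python3 go.py .5278 -.1147 .0665 -13.4
```

```text
t 23.53 pos [ 0.5272 -0.1139  0.1845] yaw -13.29 tilt [-0.0002  0.0003] open 0.0231 F [ 0.4  0.9 -1.3]
turn 0.0019 shift [ 0.08  0.06 11.8 ] rows>= 3
```

Emit:
jog_arm:
  deltas:
    - [0,0,0,0.05,0.05,1,0]
    - [0,0,0,0,0,2.5,0]
    - [0,0,0,0,0,2.5,0]
    - [0,0,0,0,0,2.0,0]
    - [0,0,0,0,0,1.5,0]
    - [0,0,0,0,0,1.0,0]
    - [0,0,0,0,0,0.5,0]
    - [0,0,0,0,0,0.4,0]
    - [0,0,0,0,0,0.1,0]
    - [0,0,0,0,0,0,0]
    - [0,0,0,0,0,0,0]
    - [0,0,0,0,0,0,0]

```text
t: 24.53
tool_pos: [0.5284, -0.116, 0.0707]
tool_rot: [3.12, -0.366, 0.003]
contact_force: [1.0, -0.0, -2.1]
opening: 0.0234
```

Emit:
jog_arm:
  deltas:
    - [0,0,0,0,0,0.1,0]
    - [0,0,0,0,0,0.1,0]
    - [0,0,0,0,0,0,0]
    - [0,0,0,0,0,0,0]

```text
t: 24.87
tool_pos: [0.5276, -0.1157, 0.0676]
tool_rot: [-3.12, 0.366, 0.0]
contact_force: [-0.5, 0.5, -2.4]
opening: 0.0234
```

Emit:
jog_arm:
  deltas:
    - [0,0,0,0,0,0.1,0]
    - [0,0,0,0,0,0.05,0]
    - [0,0,0,0,0,0,0]
    - [0,0,0,0,0,0,0]

```text
t: 25.2
tool_pos: [0.5278, -0.1158, 0.0665]
tool_rot: [3.12, -0.366, 0.0]
contact_force: [-0.9, 0.7, 2.3]
opening: 0.0239
```

Contact. Release, lift, on to orange.

Emit:
jog_arm:
  deltas:
    - [0,0,0,0,0,0,0.4]
    - [0,0,0,0,0,0,0.45]
    - [0,0,0,0,0,0,0.5]
    - [0,0,0,0,0,0,0.5]
    - [0,0,0,0,0,0,0.5]
    - [0,0,0,0,0,-1,0.5]
    - [0,0,0,0,0,-2.5,0.5]
    - [0,0,0,0,0,-3.5,0.5]
    - [0,0,0,0,0,-3,0.5]
    - [0,0,0,0,0,-2,0.5]
    - [0,0,0,0,0,0,0.5]
    - [0,0,0,0,0,0,0.5]

```text
t: 26.2
tool_pos: [0.5287, -0.1161, 0.1885]
tool_rot: [3.119, -0.366, 0.007]
contact_force: [0.3, -0.5, -0.2]
opening: 0.0425
```

```bash
python3 go.py .6024 .3376 - 9.4;python3 see.py
```

```text
t 26.20 pos [ 0.5287 -0.1161  0.1885] yaw -13.39 tilt [ 0.004  -0.0015] open 0.0425 F [ 0.3 -0.5 -0.2]
turn -0.3977 shift [ 14.68 -43.56  -0.  ] rows>= 12
[250. 199.] ztop 0.0747 [613.7 133.2] [89.7 25.2] 12.7
[145. 203.] ztop 0.0739 [602.5 337.2] [89.3 25.7] 8.3
[322. 198.] ztop 0.0839 [615.   -3.5] [17.8 21.4] 4.5
[378. 254.] ztop 0.0759 [ 510.4 -112.5] [23.8 53.4] 76.8
[410. 261.] ztop 0.0762 [ 496.3 -169.9] [24.4 54.7] 76.2
[254. 278.] ztop 0.0740 [460.6 122.4] [46.6 89.6] 81.2
```

Emit:
jog_arm:
  deltas:
    - [0,0,-0.1,0,0,0,0.7]
    - [0,0,-0.1,0,0,0,0.7]
    - [0,0,-0.1,0,0,0,0.7]
    - [0,0,-0.095,0,0,0,0.7]
    - [0,0,0,0.5,-1.5,0,0.7]
    - [0,0,0,1.03,-3.1,0,0.7]
    - [0,0,0,1.03,-3.1,0,0.7]
    - [0,0,0,1.03,-3.1,0,0.7]
    - [0,0,0,1.03,-3.1,0,0.7]
    - [0,0,0,1.03,-3.1,0,0.7]
    - [0,0,0,1.03,-3.1,0,0.7]
    - [0,0,0,1.03,-3.1,0,0.7]

```text
t: 27.25
tool_pos: [0.5652, 0.1272, 0.1836]
tool_rot: [3.131, 0.253, -0.007]
contact_force: [1.2, 0.3, 0.1]
opening: 0.0598
```

Emit:
jog_arm:
  deltas:
    - [0,0,0,1.03,-3.1,0,0.7]
    - [0,0,0,1.03,-3.1,0,0.7]
    - [0,0,0,1.03,-3.1,0,0.7]
    - [0,0,0,1.03,-3.1,0,0.7]
    - [0,0,0,1.03,-3.1,0,0.7]
    - [0,0,0,1.03,-3.1,0,0.7]
    - [0,0,0,0.8,-1.8,0,0.7]
    - [0,0,0,0,0,0,0.7]
    - [0,0,0,0,0,0,0.7]
    - [0,0,0,0,0,0,0.7]
    - [0,0,0,0,0,0,0.7]
    - [0,0,0,0,0,0,0.7]

```text
t: 28.25
tool_pos: [0.6025, 0.3369, 0.1857]
tool_rot: [3.131, 0.251, -0.001]
contact_force: [-0.3, 0.5, -0.5]
opening: 0.0599
```

```bash
python3 go.py .6024 .3375 .0625 9.2
```

```text
t 28.25 pos [0.6025 0.3369 0.1857] yaw 9.16 tilt [-0.0008 -0.0005] open 0.0599 F [-0.3  0.5 -0.5]
turn -0.0007 shift [-0.   -0.06 12.32] rows>= 4
```

Emit:
jog_arm:
  deltas:
    - [0,0,0,0,0,1.5,0.7]
    - [0,0,0,0,0,3,0.7]
    - [0,0,0,0,0,2.5,0.7]
    - [0,0,0,0,0,2,0.7]
    - [0,0,0,0,0,1.5,0.7]
    - [0,0,0,0,0,1,0.7]
    - [0,0,0,0,0,0.7,0.7]
    - [0,0,0,0,0,0,0.7]
    - [0,0,0,0,0,0,0.7]
    - [0,0,0,0,0,0,0.7]

```text
t: 29.08
tool_pos: [0.6037, 0.3386, 0.0658]
tool_rot: [-3.13, -0.253, -0.004]
contact_force: [1.0, 1.4, -0.2]
opening: 0.0602
```

Emit:
jog_arm:
  deltas:
    - [0,0,0,0,0,0,0]
    - [0,0,0,0,0,0,0]
    - [0,0,0,0,0,0,0]
    - [0,0,0,0,0,0,0]
    - [0,0,0,0,0,0,0]
    - [0,0,0,0,0,0,0]
    - [0,0,0,0,0,0,0]

```text
t: 29.67
tool_pos: [0.6032, 0.3385, 0.065]
tool_rot: [-3.131, -0.253, -0.002]
contact_force: [-1.1, 0.1, 4.9]
opening: 0.0231
```

```bash
python3 go.py - - .185 - .4858 -.2897 .185 -13.4
```

```text
t 29.67 pos [0.6032 0.3385 0.065 ] yaw 9.24 tilt [0.0012 0.0006] open 0.0231 F [-1.1  0.1  4.9]
turn 0.0 shift [  0.   0. -12.] rows>= 3
turn 0.3952 shift [ 3.14 63.83 -0.  ] rows>= 16
```

Emit:
jog_arm:
  deltas:
    - [0,0,0,0,0,-0.5,0]
    - [0,0,0,0,0,-1,0]
    - [0,0,0,0,0,-2,0]
    - [0,0,0,0,0,-3,0]
    - [0,0,0,0,0,-3,0]
    - [0,0,0,0,0,-1.6,0]
    - [0,0,0,0,0,-1,0]
    - [0,0,0.1,0,0,0,0]
    - [0,0,0.1,0,0,0,0]
    - [0,0,0.1,0,0,0,0]
    - [0,0,0.095,0,0,0,0]
    - [0,0,0,0.15,1.5,0,0]

```text
t: 30.67
tool_pos: [0.5998, 0.3244, 0.1839]
tool_rot: [-3.12, 0.366, 0.003]
contact_force: [-0.7, -0.6, -0.9]
opening: 0.0234
```

Emit:
jog_arm:
  deltas:
    - [0,0,0,0.15,3.3,0,0]
    - [0,0,0,0.15,3.3,0,0]
    - [0,0,0,0.15,3.3,0,0]
    - [0,0,0,0.15,3.3,0,0]
    - [0,0,0,0.15,3.3,0,0]
    - [0,0,0,0.15,3.3,0,0]
    - [0,0,0,0.15,3.3,0,0]
    - [0,0,0,0.15,3.3,0,0]
    - [0,0,0,0.15,3.3,0,0]
    - [0,0,0,0.15,3.3,0,0]
    - [0,0,0,0.15,3.3,0,0]
    - [0,0,0,0.15,3.3,0,0]

```text
t: 31.67
tool_pos: [0.5248, -0.068, 0.1843]
tool_rot: [3.12, -0.364, -0.002]
contact_force: [0.8, -1.5, -2.5]
opening: 0.0232
```

Emit:
jog_arm:
  deltas:
    - [0,0,0,0.15,3.3,0,0]
    - [0,0,0,0.15,3.3,0,0]
    - [0,0,0,0.15,3.3,0,0]
    - [0,0,0,0.15,3.3,0,0]
    - [0,0,0,0.15,3.3,0,0]
    - [0,0,0,0.15,3.3,0,0]
    - [0,0,0,0.15,1.9,0,0]
    - [0,0,0,0.14,1.0,0,0]
    - [0,0,0,0,0,0,0]
    - [0,0,0,0,0,0,0]
    - [0,0,0,0,0,0,0]
    - [0,0,0,0,0,0,0]

```text
t: 32.67
tool_pos: [0.4856, -0.2884, 0.1849]
tool_rot: [-3.12, 0.363, 0.001]
contact_force: [0.6, 0.7, -0.8]
opening: 0.0235
```

```bash
python3 go.py .4858 -.2897 .067 -13.4
```

```text
t 32.67 pos [ 0.4856 -0.2884  0.1849] yaw -13.28 tilt [-0.0003  0.0006] open 0.0235 F [ 0.6  0.7 -0.8]
turn 0.0021 shift [ 0.05  0.12 11.79] rows>= 3
```

Emit:
jog_arm:
  deltas:
    - [0,0,0,0,0.05,1,0]
    - [0,0,0,0,0,2.5,0]
    - [0,0,0,0,0,2.5,0]
    - [0,0,0,0,0,2.0,0]
    - [0,0,0,0,0,1.5,0]
    - [0,0,0,0,0,1.0,0]
    - [0,0,0,0,0,0.5,0]
    - [0,0,0,0,0,0.4,0]
    - [0,0,0,0,0,0.1,0]
    - [0,0,0,0,0,0,0]
    - [0,0,0,0,0,0,0]
    - [0,0,0,0,0,0,0]

```text
t: 33.67
tool_pos: [0.4859, -0.2907, 0.0712]
tool_rot: [3.119, -0.366, 0.003]
contact_force: [0.8, -0.0, -1.7]
opening: 0.0231
```

Emit:
jog_arm:
  deltas:
    - [0,0,0,0,0,0.1,0]
    - [0,0,0,0,0,0.1,0]
    - [0,0,0,0,0,0,0]
    - [0,0,0,0,0,0,0]

```text
t: 34.0
tool_pos: [0.4853, -0.2902, 0.0681]
tool_rot: [-3.12, 0.366, 0.0]
contact_force: [-0.3, 0.1, -0.5]
opening: 0.0235
```

Emit:
jog_arm:
  deltas:
    - [0,0,0,0,0,0.1,0]
    - [0,0,0,0,0,0.05,0]
    - [0,0,0,0,0,0,0]
    - [0,0,0,0,0,0,0]

```text
t: 34.33
tool_pos: [0.4854, -0.2903, 0.067]
tool_rot: [3.12, -0.366, 0.0]
contact_force: [-2.3, 0.9, 3.1]
opening: 0.0234
```

Emit:
jog_arm:
  deltas:
    - [0,0,0,0,0,0,0.4]
    - [0,0,0,0,0,0,0.45]
    - [0,0,0,0,0,0,0.5]
    - [0,0,0,0,0,0,0.5]
    - [0,0,0,0,0,0,0.5]
    - [0,0,0,0,0,-1,0.5]
    - [0,0,0,0,0,-2.5,0.5]
    - [0,0,0,0,0,-3.5,0.5]
    - [0,0,0,0,0,-3,0.5]
    - [0,0,0,0,0,-3,0.5]
    - [0,0,0,0,0,-2,0.5]
    - [0,0,0,0,0,0,0.5]

```text
t: 35.33
tool_pos: [0.4878, -0.2921, 0.2241]
tool_rot: [3.114, -0.365, 0.015]
contact_force: [-0.3, -0.3, 0.3]
opening: 0.0425
```

Emit:
jog_arm:
  deltas:
    - [0,0,0,-1,2,0,0.5]
    - [0,0,0,-2,3,0,0.5]
    - [0,0,0,-2,3,0,0.5]
    - [0,0,0,-2,3,0,0.5]
    - [0,0,0,-2,3,0,0.5]
    - [0,0,0,-2,3,0,0.5]
    - [0,0,0,-2,3,0,0.5]
    - [0,0,0,-2,3,0,0.5]
    - [0,0,0,-1,3,0,0.5]
    - [0,0,0,0,2,0,0.5]
    - [0,0,0,0,0,0,0.5]
    - [0,0,0,0,0,0,0.5]

```text
t: 36.33
tool_pos: [0.2641, -0.5257, 0.2157]
tool_rot: [-3.118, 0.369, 0.001]
contact_force: [0.2, -0.3, -0.2]
opening: 0.0426
```

```bash
python3 go.py; python3 see.py; python3 - <<'E'
from h import *
a=vision.get_image("side")[0][130:420,220:400];b=vision.get_image("top")[0][165:320,340:505]
o=np.zeros((580,800,3),np.uint8);o[:,:360]=cv2.resize(a,(360,580));o[:413,360:]=cv2.resize(b,(440,413));cv2.imwrite("pics/end.png",o[:,:,::-1])
ex=np.array([.97233,-.23360]);ey=np.array([.2336,.97233])
print("expected centres green .5278 -.1147 yellow .5138 -.1730 blue .4998 -.2314 orange .4858 -.2897, yaw 76.5")
E
```

```text
t 36.33 pos [ 0.2641 -0.5257  0.2157] yaw -13.49 tilt [-0.0004  0.0018] open 0.0426 F [ 0.2 -0.3 -0.2]
[250. 198.] ztop 0.0746 [613.5 133.2] [89.8 25.2] 12.5
[322. 198.] ztop 0.0834 [615.3  -3.1] [17.9 21.2] 0.8
[381. 244.] ztop 0.0759 [ 527.6 -116.7] [24.3 89.5] 77.1
[412. 252.] ztop 0.0760 [ 513.3 -173.8] [24.1 89.3] 76.7
[443. 260.] ztop 0.0759 [ 498.7 -232.3] [25.  89.2] 76.5
[475. 268.] ztop 0.0756 [ 484.9 -291. ] [25.3 89.7] 77.0
[254. 278.] ztop 0.0740 [460.7 122.3] [46.3 89.9] 81.4
expected centres green .5278 -.1147 yellow .5138 -.1730 blue .4998 -.2314 orange .4858 -.2897, yaw 76.5
```

View pics/end.png

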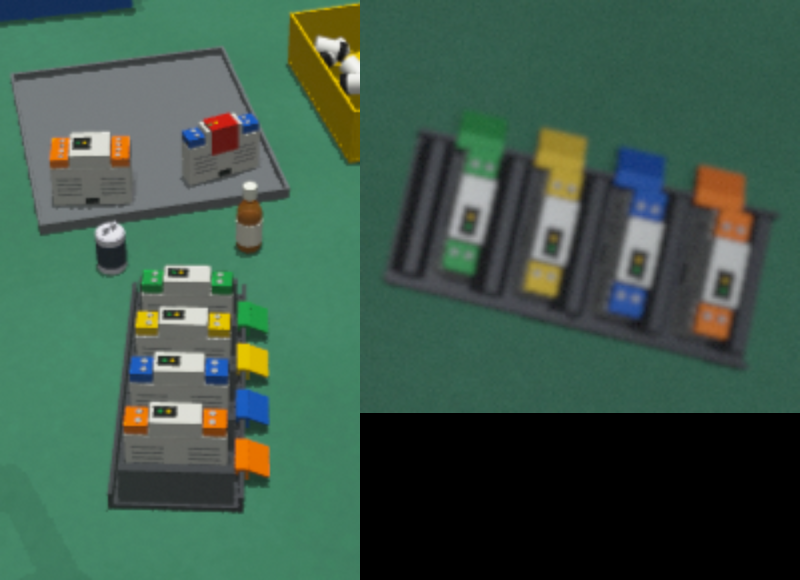

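The picture shows all four modules upright in slots matching their clips: side view at ~(185,280), (183,320), (178,367) and (175,417). The red-taped and double-width modules have not moved. Handing in.

```bash
python3 -c "
from station import ctrl;print(ctrl.finish_job())"
```

```text
the job is handed in; nothing more can be done
None
```

All four good modules now stand on edge in the slots of their colours, and I handed the job in at about 36.5 s of the 115 s limit. The hand-in reports no verdict.

I gripped each module by its middle, carried it upright and lowered it until the force reading showed contact with the floor. Then I opened the fingers part way and backed off.

The last checks, from the top camera's depth and one look at both views:

| Check | Reading | Limit |
|---|---|---|
| Module centres from the slot centres I worked out | about 2 mm or less | 13 mm along, 10 mm across |
| Lengthwise angle to the slots | less than 1° | 11° |
| Tops of the four modules in the rack | about 2 mm higher than in the tray, which fits the slot floor at 6 mm against the tray floor at 4 mm | underside within 4 mm |
| Hold and double-width modules | upright, less than 1 mm from their starts | 15 mm |
| Robot | clear of everything | touches nothing |

- **Slot centres:** they came from the clip and rack-edge measurements in the same camera, so the centre check shares any error in that camera's calibration (about 2 mm).
- **No failures:** no check failed. The only disagreement was between two estimates of the rack's angle, 13.1° and 13.5°. I used 13.4°.

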